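Put the hand stamp away and lid the tin

TASK

Tidy the stamping corner of the bookshop counter: put the red-handled hand stamp inside the open blue tin, then close the tin with its own blue lid so that the lid sits level and fully down on the rim all round. Lower the lid gently: do not drop it and do not press hard. Leave the tin standing where it is, and do not disturb the small wooden lid, which belongs to the pencil pot.

Things in the scene. Friction and masses are not known exactly. Their poses are not given: they have to be found in the camera images.
- tin_rim (a point): Centre of the mouth of the blue round tin (enamelled, open at the top, stands loose on the counter, 0.9 kg), at the height of its rim. The tin is 122 mm across outside, 114 mm inside, 100 mm high; wall 4 mm. z axis up along the tin's axis.
- tin_floor (a point): Centre of the tin's inner floor, 95 mm below the rim and 5 mm above the counter.
- lid_grip (a point): Centre of the pale wooden grip bar of the tin's blue lid (loose, 0.2 to 0.4 kg), lying right way up on the counter, standing on its plug. The bar is 70 mm long (the point's x), 16 mm wide (y), 36 mm high (z): its top is 18 mm above this point, its foot, the top face of the lid's plate, 18 mm below. Bar, plate and plug share one centre.
- lid_seat (a point): Centre of the underside of the blue lid's plate (132 mm across, 6 mm thick), the face that rests on the rim: 24 mm below lid_grip. Below it a plug 106 mm across, tapered to 94 mm at its lower edge, reaches 8 mm down, 4 mm clear of the tin's inside all round. z is square to the plate, up. Seated, this point coincides with tin_rim.
- stamp_center (a point): Centre, half-way up, of the hand stamp (loose, about 0.11 kg), 78 mm high, standing on its rubber face on the counter; this point is 39 mm above its underside. Its foot is a dark block 54 mm (x) by 40 mm (y), 24 mm high; above that an upright round red handle, 26 mm across, reaches up to 78 mm (its topmost 6 mm taper).
- potlid_grip (a point): Centre of the dark grip bar (56 x 16 x 36 mm) of the small pale wooden lid, 90 mm across, that belongs to the pencil pot: a bystander lying on the counter, 50 mm high.
- lid: The blue lid itself; origin at the centre of its plug's underside, 32 mm below lid_grip; z up.
- tin: The blue tin itself; origin at the centre of its underside; z up.
- stamp: The hand stamp itself; origin at the centre of its underside, z up along the handle.
There are look-alikes about, which are no part of the job. Of the things that look like the stamp, the smaller one is meant. What is shaped like the tin but green is not meant.

How it is judged:
By the outcome, as a careful person would: the job done as asked, in the order asked, and still so for the second after the job is handed in, with the robot touching nothing.
It also fails if it takes over 58 s, if anything falls off the work surface, if the arm or the gripper's body presses on something with over 40 N, if the wrist force passes 120 N, or if a joint passes its speed limit or range.

ROBOT

A 7-joint arm with a two-finger parallel gripper is mounted at the origin on the work surface. World frame = base frame: x ahead of the robot, y to its left, z up, the work surface at z = 0. Lengths are in m, angles in rad, forces in N, time in s.
With the tool pointing down it reaches from about 0.425 to 1.025 m from the base axis. Payload 9.4 kg.
Tool frame: the origin (TCP) lies on the front face of the gripper's body, between the roots of the fingers; the fingertips stand 73 mm ahead of it and the grasp point (between the pads) lies 54 mm ahead of it; z points along the fingers, y is the direction in which the jaws open and shut (so a half turn about z gives the same grasp; the last joint's range is limited). The gripper opens to 85 mm and grips with 20 to 120 N. Pads are 22 mm wide; open, the fingers measure 114 mm over their backs; the gripper's body (76 mm by 85 mm) begins 54 mm behind the grasp point. The pads swing forward as they close: fully open they stand 13 mm farther back than shut.
Start: joints at [-1.317, 0.599, -0.003, 1.599, 0.002, 0.943, -0.08], TCP at [0.235, 0.686, 0.304] pointing down, gripper open.
Joint ranges: [-2.57, 2.57], [-0.35, 1.97], [-1.29, 1.29], [0.11, 2.56], [-1.05, 4.19], [0.11, 1.86], [-2.63, 2.63]. Speed limits (rad/s): [2.22, 2.22, 3.01, 3.01, 3.14, 3.14, 3.14].

INTERFACE

Orientations are given as [roll, pitch, yaw] about the fixed x, y, z axes, in that order (R = Rz(yaw) Ry(pitch) Rx(roll)).
In Python, from station import r gives the robot as it stands.
- The arm moves only by the tool arm_command, never from a script. Its argument "rows" is a list of rows, each a list of 7 numbers: the turn, a rotation vector about the tool's x, y, z in degrees, then the shift along the tool's x, y, z in mm, then the opening, from 0 (shut) to 1 (fully open). A call has 1 to 5 rows; each row is the pose to reach, as a shift and turn from the pose measured when the call began, along the tool's axes at that moment; what a row does not reach only later rows make up. A row lasts 1/8 s, in which the tool goes at most 62.5 mm and 10.7 degrees, less where a joint would pass 70% of its speed; a pose out of reach is approached as far as the arm can. A call with a gripper value outside its range is refused whole. The fingers move at their own pace and stop on an object; "grip_force" is the grip in N (left out, the last holds). Time passes only in rows, so rows that repeat a pose let the fingers close. It gives the time, the measured TCP pose, the force and the opening at its end, in the units of the state.
- r.sense(): the state, without advancing time (a new reading comes with each control period).
- r.read_camera(name): name is "side" or "top"; returns the picture (480x640x3 uint8, blue, green, red); there is no depth.
- r.camera_info(name): a dict with "fx", "fy", "cx", "cy" (pixels), "k1" (the pictures are not rectified: a ray, as slopes to the right and down, at radius r is drawn at 1 + k1 r^2 times it, then the intrinsics apply), "cam_to_world" (4x4, takes a point from camera to world coordinates). Camera axes: x right, y up, looking along -z (the intrinsics and any distortion apply to the point x, -y, -z); pixel columns grow to the right and rows downward; lengths in m; the calibration is good to about 2 mm. A picture is of the moment at which its call begins. camera_info takes no time and is no camera call.
- r.job_done(): hands the job in, once; it reports no verdict.
The state is a dict: "t": time; "joints": joint angles; "joint_velocities": joint speeds; "effort": joint torques, N m; "tcp_pos": TCP position; "ee_rot": TCP orientation; "ft_force": force on the tool from outside, world axes, zero at the start; "ft_torque": the same for the moment, N m; "gripper_width": opening from 0.0 (shut) to 1.0 (fully open).
Only numpy, scipy, OpenCV 4.12 (cv2) and the standard library are available. Lean on these libraries where they do the work, as an engineer would, in place of code of your own. Each camera call takes 0.05 s, during which the arm holds its last target.

## Working session

There is one attempt and no reset: what is moved stays moved. The work goes in short steps, Python scripts to look and compute and a tool call to move; the robot and the scene stay as the last step left them, time stands still between calls to the robot, and variables do not carry over. Pictures are saved under pics/ and viewed, and the job is handed in when it is done.

Besides the shell and the picture viewer there is one more tool, called after "Call:" by a JSON object that holds its "op" and its "data", one argument or row to a line. arm_command: Moves the arm, as the interface text tells. Its arguments: {"type":"object","properties":{"rows":{"type":"array"},"grip_force":{"type":"number"}},"required":["rows"]}

```bash
mkdir -p pics; ls
python3 - <<'E'
from station import r
import cv2
for n in("side","top"):
    im=r.read_camera(n); cv2.imwrite(f"pics/{n}0.png",im)
    print(n,r.camera_info(n))
print(r.sense())
E
```

```text
pics
side {'fx': 448.57074279354856, 'fy': 448.57074279354856, 'cx': 319.97672967943635, 'cy': 246.07283566275098, 'k1': -0.042820097252090954, 'cam_to_world': array([[ 0.95501193,  0.18128453, -0.23470861,  0.29701394],
       [-0.29655932,  0.57792249, -0.76030136, -0.68764333],
       [-0.00218749,  0.7957019 ,  0.60568449,  0.67345902],
       [ 0.        ,  0.        ,  0.        ,  1.        ]])}
top {'fx': 460.5691552080307, 'fy': 460.5691552080307, 'cx': 320.65131064937634, 'cy': 239.0763710059344, 'k1': -0.09544280569724951, 'cam_to_world': array([[ 2.12047356e-02,  9.94921074e-01, -9.83992631e-02,
         4.35350594e-01],
       [-9.99772299e-01,  2.13369474e-02,  2.91378490e-04,
         1.11507462e-02],
       [ 2.38943850e-03,  9.83706788e-02,  9.95146974e-01,
         1.05558957e+00],
       [ 0.00000000e+00,  0.00000000e+00,  0.00000000e+00,
         1.00000000e+00]])}
{'t': 0.1, 'joints': array([-1.31668797,  0.6000587 , -0.00254798,  1.60002968,  0.00182243,
        0.94291085, -0.0798381 ]), 'joint_velocities': array([ 0.0010162 , -0.00267583,  0.00030849, -0.00180502,  0.00029185,
        0.00079159, -0.00059529]), 'effort': array([ 5.99468258e-03, -7.77991390e+01,  1.57005664e+00, -2.58617592e+01,
        1.26250225e-02,  5.53053163e-03,  2.64834298e-06]), 'tcp_pos': array([0.23538852, 0.68539431, 0.30310059]), 'ee_rot': array([-3.14019557e+00,  1.46399982e-04,  2.81082176e+00]), 'ft_force': array([-0.05850896, -0.00421805, -0.44436091]), 'ft_torque': array([-0.07101389,  0.04025748, -0.03017445]), 'gripper_width': 0.9967466006953777}
```

View pics/side0.png

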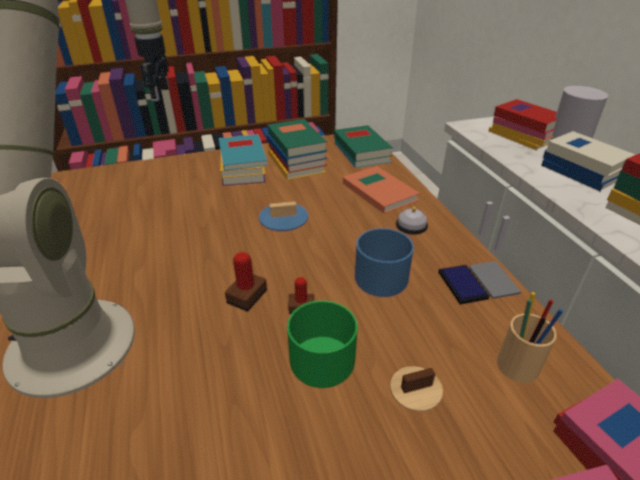

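View pics/top0.png

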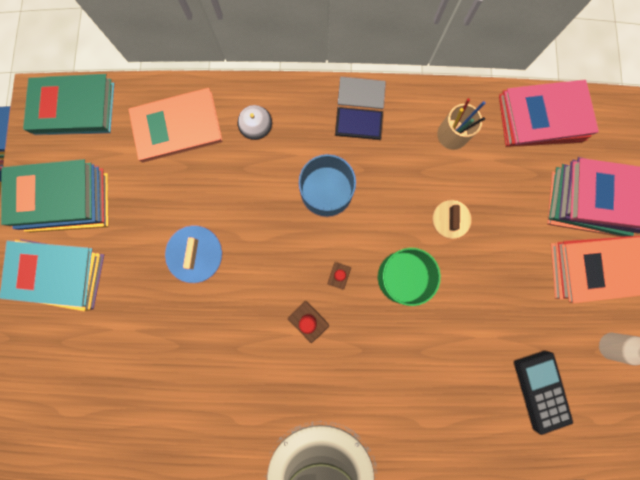

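Side view: small stamp at about (301,293), bigger one at (245,280), blue tin (383,262), green tin (322,343), blue lid (284,215), pot lid (417,385). Top view: small stamp at (340,275), big one (308,321), blue tin (327,185), lid (193,254), green tin (409,277), pot lid (452,218).

```bash
cat > h.py <<'E'
import numpy as np, cv2
from station import r
def K(n):
    c=r.camera_info(n); return np.array([[c['fx'],0,c['cx']],[0,c['fy'],c['cy']],[0,0,1.]]),np.array([c['k1'],0,0,0,0.]),c['cam_to_world']
def ray(n,p):
    k,d,T=K(n); u=cv2.undistortPoints(np.array(p,float).reshape(-1,1,2),k,d).reshape(-1,2)
    v=np.c_[u[:,0],-u[:,1],-np.ones(len(u))]@T[:3,:3].T
    return T[:3,3],v/np.linalg.norm(v,axis=1)[:,None]
def plane(n,p,z):
    o,v=ray(n,p); return o+v*((z-o[2])/v[:,2])[:,None]
def proj(n,P):
    k,d,T=K(n); P=(np.atleast_2d(P)-T[:3,3])@T[:3,:3]; P=P*[1,-1,-1]
    return cv2.projectPoints(P,np.zeros(3),np.zeros(3),k,d)[0].reshape(-1,2)
def tri(p1,p2,n1="top",n2="side"):
    o1,v1=ray(n1,p1);o2,v2=ray(n2,p2);v1=v1[0];v2=v2[0]
    s=np.linalg.lstsq(np.c_[v1,-v2],o2-o1,rcond=None)[0]
    a=o1+s[0]*v1;b=o2+s[1]*v2; return (a+b)/2,np.linalg.norm(a-b)
def blobs(im,lo,hi,mina=30,roi=None):
    h=cv2.cvtColor(im,cv2.COLOR_BGR2HSV); m=cv2.inRange(h,np.array(lo),np.array(hi))
    if roi: 
        z=np.zeros_like(m);x0,y0,x1,y1=roi;z[y0:y1,x0:x1]=m[y0:y1,x0:x1];m=z
    n,l,s,c=cv2.connectedComponentsWithStats(m)
    return [(i,s[i],c[i]) for i in range(1,n) if s[i][4]>=mina],l
E
python3 - <<'E'
import cv2,numpy as np
t=cv2.imread('pics/top0.png');s=cv2.imread('pics/side0.png')
a=cv2.resize(t[140:350,280:480],None,fx=3,fy=3,interpolation=cv2.INTER_CUBIC)[:600]
b=cv2.resize(s[220:400,210:410],None,fx=3,fy=3,interpolation=cv2.INTER_CUBIC)
c=cv2.resize(np.hstack([t[215:295,150:240],s[185:265,240:330]]),None,fx=4,fy=4,interpolation=cv2.INTER_CUBIC)
cv2.imwrite('pics/c1.png',a);cv2.imwrite('pics/c2.png',b);cv2.imwrite('pics/c3.png',c)
E
```

```text
(no output)
```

View pics/c1.png

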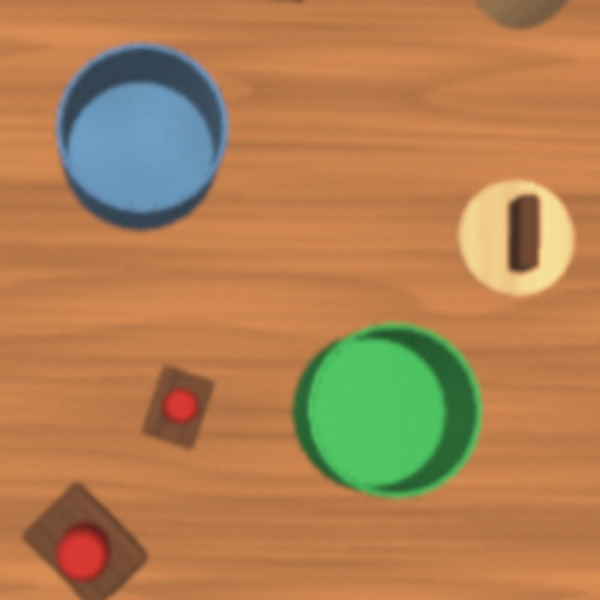

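View pics/c2.png

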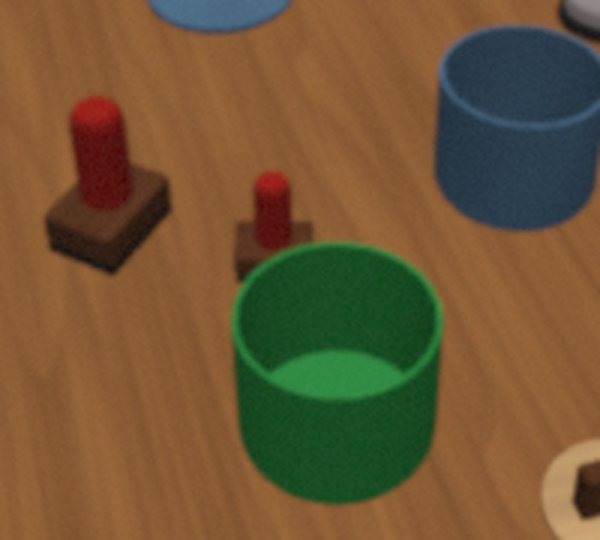

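View pics/c3.png

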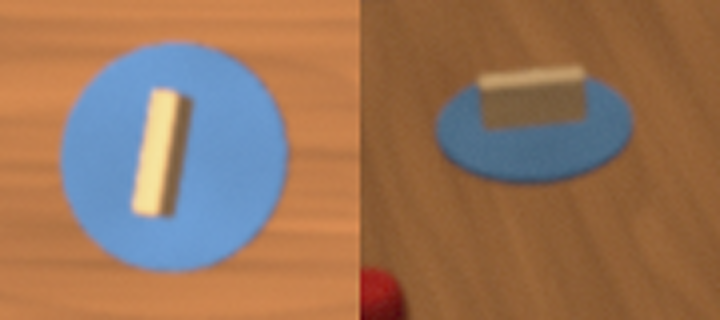

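```bash
cat > m.py <<'E'
from h import *
from scipy.optimize import least_squares
t=cv2.imread('pics/top0.png');s=cv2.imread('pics/side0.png')
for nm,im in(("top",t),("side",s)):
    h=cv2.cvtColor(im,cv2.COLOR_BGR2HSV)
    pts=dict(top=[(340,275),(333,283),(308,321),(327,190),(327,163),(180,250),(189,250),(195,255),(409,277),(327,206),(302,185),(260,300)],side=[(301,285),(295,305),(301,300),(383,275),(383,250),(284,222),(284,207),(280,213),(310,360),(383,232),(340,250)])[nm]
    for p in pts: print(nm,p,h[p[1],p[0]])
E
python3 m.py
```

```text
top (340, 275) [  1 194 213]
top (333, 283) [ 12 140 113]
top (308, 321) [  1 193 215]
top (327, 190) [103 112 192]
top (327, 163) [104  95  83]
top (180, 250) [106 120 200]
top (189, 250) [ 24  92 245]
top (195, 255) [  0  23 123]
top (409, 277) [ 65 151 196]
top (327, 206) [104 112 185]
top (302, 185) [104 101 106]
top (260, 300) [ 13 157 195]
side (301, 285) [  2 213 104]
side (295, 305) [ 11 172  86]
side (301, 300) [  2 218  89]
side (383, 275) [105 114  78]
side (383, 250) [104 116  79]
side (284, 222) [103 110 130]
side (284, 207) [ 16 120 121]
side (280, 213) [ 16 122 119]
side (310, 360) [ 66 174  79]
side (383, 232) [102 121  76]
side (340, 250) [ 13 160 140]
```

```bash
cat > m2.py <<'E'
from h import *
from scipy.optimize import least_squares
t=cv2.imread('pics/top0.png');s=cv2.imread('pics/side0.png')
IM=dict(top=t,side=s)
def mask(n,lo,hi,roi):
    m=cv2.inRange(cv2.cvtColor(IM[n],cv2.COLOR_BGR2HSV),np.array(lo),np.array(hi)); z=np.zeros_like(m);x0,y0,x1,y1=roi;z[y0:y1,x0:x1]=m[y0:y1,x0:x1]
    c=max(cv2.findContours(z,cv2.RETR_EXTERNAL,cv2.CHAIN_APPROX_NONE)[0],key=cv2.contourArea)
    return z,c.reshape(-1,2).astype(float)
def circ(P):
    f=lambda q:np.hypot(P[:,0]-q[0],P[:,1]-q[1])-q[2]
    q=least_squares(f,[*P[:,:2].mean(0),.05],loss='soft_l1',f_scale=.001); return q.x,np.abs(q.fun).mean()
# tin: far half outline in both views
B=((95,60,40),(115,255,255))
def centroid_out(n,c):
    # push contour outward half px
    m=c.mean(0);d=c-m;return c+0.5*d/np.linalg.norm(d,axis=1)[:,None]
for n,roi in(("top",(290,145,365,225)),("side",(345,222,420,300))):
    z,c=mask(n,*B,roi); print(n,'tin box',cv2.boundingRect(c.astype(np.int32)))
    c=centroid_out(n,c)
    if n=="top": f=c[c[:,1]<183]
    else: f=c[c[:,1]<c[:,1].min()+19]
    for zz in(.09,.1,.11):
        q,e=circ(plane(n,f,zz)); print('  z',zz,'c,r',np.round(q*1000,1),'res',round(e*1000,2))
# lid disc
for n,roi in(("top",(155,215,235,295)),("side",(250,195,315,235))):
    z,c=mask(n,*B,roi); print(n,'lid box',cv2.boundingRect(c.astype(np.int32)))
    c=centroid_out(n,c)
    if n=="side": c=c[c[:,1]>214]
    for zz in(.004,.014,.024):
        q,e=circ(plane(n,c,zz)); print('  z',zz,'c,r',np.round(q*1000,1),'res',round(e*1000,2))
# lid bar top
z,c=mask("top",(15,40,180),(35,255,255),(170,230,210,275)); rt=cv2.minAreaRect(c.astype(np.float32)); print('bar top',rt); bp=cv2.boxPoints(rt)
for zz in(.04,.05,.06): P=plane("top",bp,zz); print(zz,np.round(P*1000)[:,:2].tolist(),np.round(P.mean(0)*1000,1),[round(1000*np.linalg.norm(P[i]-P[i-1])) for i in range(4)])
# stamp
for n,roi in(("top",(325,258,355,295)),("side",(285,272,320,305))):
    z,c=mask(n,(0,180,40),(6,255,255),roi); print(n,'red box',cv2.boundingRect(c.astype(np.int32)),c.mean(0), cv2.moments(z,True)['m10']/cv2.moments(z,True)['m00'],cv2.moments(z,True)['m01']/cv2.moments(z,True)['m00'])
    if n=='top':
        for zz in(.068,.072,.078): q,e=circ(plane(n,centroid_out(n,c),zz)); print(zz,np.round(q*1000,1),e)
h=cv2.cvtColor(t,cv2.COLOR_BGR2HSV); z=cv2.inRange(h,np.array((0,60,20)),np.array((20,255,150)))|cv2.inRange(h,np.array((0,170,20)),np.array((6,255,255)));zz=np.zeros_like(z);zz[255:297,320:360]=z[255:297,320:360]
c=max(cv2.findContours(zz,cv2.RETR_EXTERNAL,cv2.CHAIN_APPROX_NONE)[0],key=cv2.contourArea);rt=cv2.minAreaRect(c);print('foot',rt)
P=plane("top",cv2.boxPoints(rt),.024);print(np.round(P*1000,1),P.mean(0),[round(1000*np.linalg.norm(P[i]-P[i-1])) for i in range(4)])
E
python3 m2.py
```

```text
top tin box (299, 155, 56, 60)
  z 0.09 c,r [ 6.545e+02 -2.000e-01  5.940e+01] res 0.55
  z 0.1 c,r [ 6.522e+02 -1.000e-01  5.880e+01] res 0.54
  z 0.11 c,r [650.   -0.   58.2] res 0.53
side tin box (356, 229, 57, 67)
  z 0.09 c,r [657.4   7.3  60.5] res 0.9
  z 0.1 c,r [651.2  -4.6  59.4] res 0.88
  z 0.11 c,r [645.  -16.5  58.4] res 0.86
top lid box (166, 226, 56, 56)
  z 0.004 c,r [499.2 304.1  65.1] res 0.6
  z 0.014 c,r [498.6 301.3  64.5] res 0.59
  z 0.024 c,r [498.  298.5  63.9] res 0.59
side lid box (260, 206, 47, 24)
  z 0.004 c,r [494.7 282.4  40.4] res 10.23
  z 0.014 c,r [491.7 267.9  39.8] res 10.07
  z 0.024 c,r [488.7 253.4  39.2] res 9.92
bar top ((188.54446411132812, 252.8471221923828), (6.714596748352051, 30.413171768188477), 9.090276718139648)
0.04 [[466.0, 316.0], [533.0, 308.0], [531.0, 293.0], [464.0, 300.0]] [498.8 304.2  40. ] [15, 68, 15, 68]
0.05 [[466.0, 313.0], [532.0, 305.0], [530.0, 290.0], [464.0, 298.0]] [498.1 301.3  50. ] [15, 67, 15, 67]
0.06 [[466.0, 310.0], [531.0, 302.0], [529.0, 287.0], [464.0, 295.0]] [497.5 298.4  60. ] [15, 66, 15, 66]
top red box (334, 270, 12, 11) [339.6        274.93333333] 339.66336633663366 274.8811881188119
0.068 [456.9 -31.5  12.2] 0.00048768529087515997
0.072 [456.8 -31.4  12.2] 0.00048573254473569324
0.078 [456.7 -31.1  12.1] 0.00048280307621356586
side red box (295, 277, 12, 26) [300.31147541 290.09836066] 300.32442748091603 289.8358778625954
foot ((338.75, 275.25), (18.024980545043945, 24.033309936523438), 18.43494987487793)
[[437.4  -4.1  24. ]
 [488.6 -20.1  24. ]
 [476.7 -58.6  24. ]
 [425.5 -42.5  24. ]] [ 0.4570367 -0.0313351  0.024    ] [40, 54, 40, 54]
```

```bash
cat > m3.py <<'E'
exec(open('m2.py').read().split('# tin:')[0])
# stamp: side outline of red handle: topmost row and axis
z,c=mask("side",(0,180,40),(6,255,255),(285,268,320,305)); tr=c[c[:,1]<=c[:,1].min()+0]; print('red top',tr.tolist())
for p in ((300.3,278),(300.3,281)): print(p,tri((339.66,274.9),p))
# where the model says
for zz in (.072,.078): print('pred side of handle top',proj('side',[.457,-.0313,zz]))
print('pred foot corners side',proj('side',[[.4374,-.0041,.024],[.4886,-.0201,.024]]).round(1).tolist())
# lid bar in side crop: top-edge ends
z,c=mask("side",(8,40,60),(30,140,255),(250,190,315,222));print('bar side box',cv2.boundingRect(c.astype(np.int32)))
sb=c[np.abs(c[:,1]-200)<14]; rt=cv2.minAreaRect(sb.astype(np.float32));print(rt)
print('pred bar top corners',proj('side',[[.466,.313,.05],[.532,.305,.05],[.530,.290,.05],[.464,.298,.05]]).round(1).tolist())
# lid disc side
h=cv2.cvtColor(s,cv2.COLOR_BGR2HSV)
z=cv2.inRange(h,np.array((90,60,40)),np.array((120,255,255)));zz=np.zeros_like(z);zz[195:240,250:320]=z[195:240,250:320]
k=max(cv2.findContours(zz,0,1)[0],key=cv2.contourArea).reshape(-1,2);print('lid',cv2.boundingRect(k))
k=k[(k[:,1]>212)].astype(float);k=cv2.convexHull(k.astype(np.float32)).reshape(-1,2)+[0,.4]
for q in(.004,.014,.024): x,e=circ(plane('side',k,q));print(q,np.round(x*1000,1),e)
for n,p,q in(("top",(308,324),.1),("top",(409,277),.1),("top",(452,218),.014)): print(p,plane(n,[p],q).round(3))
# big stamp height
z,c=mask("top",(0,180,40),(6,255,255),(290,305,325,340)); a=c.mean(0);z,c=mask("side",(0,180,40),(6,255,255),(225,240,265,292));b=cv2.boundingRect(c.astype(np.int32));print('big',a,b,tri(a,(b[0]+b[2]/2,b[1]+3)))
E
python3 m3.py
```

```text
red top [[300.0, 277.0], [302.0, 277.0], [301.0, 277.0]]
(300.3, 278) (array([ 0.45743866, -0.03111915,  0.07977762]), np.float64(0.0017232073107156791))
(300.3, 281) (array([ 0.45737502, -0.03140148,  0.07204482]), np.float64(0.0012482577850123735))
pred side of handle top [[299.79725858 281.04730563]]
pred side of handle top [[299.70832412 278.80395588]]
pred foot corners side [[288.1, 291.7], [313.5, 291.7]]
bar side box (258, 201, 52, 21)
((283.5, 207.0), (12.0, 49.0), 90.0)
pred bar top corners [[269.0, 203.1], [294.1, 200.7], [294.8, 203.7], [269.5, 206.2]]
lid (260, 206, 47, 24)
0.004 [500.7 308.6  63.7] 0.00026423932621115384
0.014 [497.6 293.7  62.7] 0.00026041454633737214
0.024 [494.6 278.8  61.8] 0.0002565858531415952
(308, 324) [[0.354 0.033 0.1  ]]
(409, 277) [[ 0.455 -0.174  0.1  ]]
(452, 218) [[ 0.594 -0.291  0.014]]
big [307.18367347 323.83673469] (234, 252, 20, 38) (array([0.35742776, 0.03418692, 0.11276125]), np.float64(0.004092325847626912))
```

```bash
cat >> h.py <<'E'
from scipy.spatial.transform import Rotation as Rn
def go(pos,jaw,grasp=True,tool=0.054):
    """pos: world grasp point; jaw: world angle deg of jaw (y) axis. prints turn & shift in tool axes (tool down)."""
    s=r.sense(); R=Rn.from_euler('xyz',s['ee_rot']).as_matrix(); p=s['tcp_pos']
    best=None
    for k in(0,180):
        a=np.radians(jaw+k); y=np.array([np.cos(a),np.sin(a),0]); z=np.array([0,0,-1.]); Rt=np.c_[np.cross(y,z),y,z]
        rv=np.degrees(Rn.from_matrix(R.T@Rt).as_rotvec())
        if best is None or np.linalg.norm(rv)<np.linalg.norm(best): best=rv
    tgt=np.array(pos,float)+[0,0,tool]
    print('t',round(s['t'],2),'tcp',p.round(4),'turn',best.round(1),'shift',(R.T@(tgt-p)*1000).round(1),'F',s['ft_force'].round(1),'w',round(s['gripper_width'],3),'j7',s['joints'][6].round(2))
E
python3 - <<'E'
from h import *
go((.457,-.0313,.16),-17.4); go((.457,-.0313,.16),72.6)
E
```

```text
t 0.1 tcp [0.2354 0.6854 0.3031] turn [-0.1  0.1 88.4] shift [-442.3 -605.7   90. ] F [-0.1 -0.  -0.4] w 0.997 j7 -0.08
t 0.1 tcp [0.2354 0.6854 0.3031] turn [-0.1  0.  -1.6] shift [-442.3 -605.7   90. ] F [-0.1 -0.  -0.4] w 0.997 j7 -0.08
```

Two handle-like items stand out: the big one at top (308,321), about 113 mm high by triangulation, and the small one at top (340,275). The small one's foot measures 54 x 40 mm and its handle top about 78 mm, as described, and the crop confirms it. The stamp is at (0.457, -0.031), the tin at (0.652, -0.002) with its rim near 0.10, and the lid bar at (0.498, 0.300) with yaw about -7°.

Run:
```python
from h import *
go((.55,.25,.2),72.6); go((.457,-.0313,.16),72.6)
```

```text
t 0.1 tcp [0.2354 0.6854 0.3031] turn [-0.1  0.  -1.6] shift [-439.  -309.5   49.6] F [-0.1 -0.  -0.4] w 0.997 j7 -0.08
t 0.1 tcp [0.2354 0.6854 0.3031] turn [-0.1  0.  -1.6] shift [-442.3 -605.7   90. ] F [-0.1 -0.  -0.4] w 0.997 j7 -0.08
```

Call:
{"op": "arm_command", "data": {
  "rows": [
    [0,0,0,-440,-310,50,0.65],
    [0,0,0,-440,-310,50,0.65],
    [0,0,0,-440,-310,50,0.65],
    [0,0,0,-440,-310,50,0.65],
    [0,0,0,-440,-310,50,0.65]
  ],
  "grip_force": 30
}}

```text
t: 0.72
tcp_pos: [0.4186, 0.4317, 0.2745]
ee_rot: [-3.14, 0.0, 2.811]
ft_force: [0.4, 0.3, 0.3]
gripper_width: 0.654
```

Run:
```python
from h import *
go((.457,-.0313,.16),72.6)
```

```text
t 0.72 tcp [0.4186 0.4317 0.2745] turn [-0.1  0.  -1.5] shift [-186.6 -425.4   61.2] F [0.4 0.3 0.3] w 0.654 j7 0.34
```

Call:
{"op": "arm_command", "data": {
  "rows": [
    [0,0,-1.5,-187,-425,61,0.65],
    [0,0,-1.5,-187,-425,61,0.65],
    [0,0,-1.5,-187,-425,61,0.65],
    [0,0,-1.5,-187,-425,61,0.65],
    [0,0,-1.5,-187,-425,61,0.65]
  ]
}}

```text
t: 1.35
tcp_pos: [0.4441, 0.1229, 0.2343]
ee_rot: [-3.14, 0.0, 2.838]
ft_force: [1.2, -0.3, 0.8]
gripper_width: 0.648
```

Run:
```python
from h import *
go((.457,-.0313,.16),72.6)
```

```text
t 1.35 tcp [0.4441 0.1229 0.2343] turn [-0.1  0.  -0. ] shift [ -58.5 -143.2   20.6] F [ 1.2 -0.3  0.8] w 0.648 j7 0.84
```

Call:
{"op": "arm_command", "data": {
  "rows": [
    [0,0,0,-58,-143,21,0.65],
    [0,0,0,-58,-143,21,0.65],
    [0,0,0,-58,-143,21,0.65],
    [0,0,0,-58,-143,21,0.65],
    [0,0,0,-58,-143,21,0.65]
  ]
}}

```text
t: 1.98
tcp_pos: [0.4566, -0.0303, 0.2135]
ee_rot: [-3.14, 0.0, 2.838]
ft_force: [-0.1, 0.4, 1.2]
gripper_width: 0.651
```

Run:
```python
from h import *
go((.457,-.0313,.058),72.6)
for n in("side","top"): cv2.imwrite(f"pics/{n}1.png",r.read_camera(n))
a=cv2.imread('pics/side1.png')[180:380,200:440];b=cv2.imread('pics/top1.png')[170:370,220:460]
cv2.imwrite('pics/c4.png',cv2.resize(np.vstack([a,b])[:, :],None,fx=1.5,fy=1.5))
```

```text
t 1.98 tcp [ 0.4566 -0.0303  0.2135] turn [-0.1  0.  -0. ] shift [ -0.6  -0.7 101.5] F [-0.1  0.4  1.2] w 0.651 j7 1.15
```

View pics/c4.png

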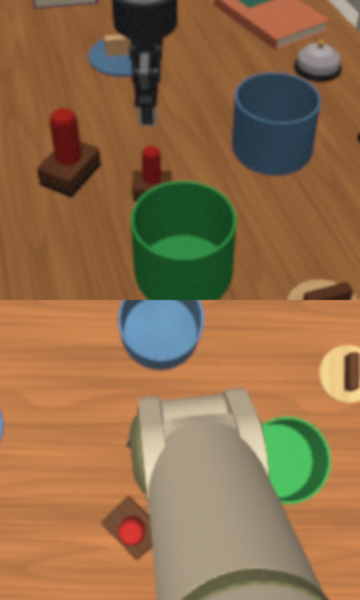

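The fingers hang right above the small stamp (side crop (148,120) over (150,150)), clear of the green tin. I'll go down and grip.

Call:
{"op": "arm_command", "data": {
  "rows": [
    [0,0,0,0,0,40,0.65],
    [0,0,0,0,-1,75,0.65],
    [0,0,0,-1,-1,101,0.65],
    [0,0,0,-1,-1,101,0.65],
    [0,0,0,-1,-1,101,0.65]
  ]
}}

```text
t: 2.7
tcp_pos: [0.4575, -0.0303, 0.1133]
ee_rot: [-3.141, 0.001, 2.841]
ft_force: [-0.3, -0.8, 0.3]
gripper_width: 0.646
```

Call:
{"op": "arm_command", "data": {
  "rows": [
    [0,0,0,0,0,0,0],
    [0,0,0,0,0,0,0],
    [0,0,0,0,0,0,0],
    [0,0,0,0,0,0,0],
    [0,0,0,0,0,0,0]
  ],
  "grip_force": 30
}}

```text
t: 3.32
tcp_pos: [0.4579, -0.0303, 0.1142]
ee_rot: [-3.141, 0.002, 2.841]
ft_force: [-1.5, -1.0, 9.7]
gripper_width: 0.293
```

Call:
{"op": "arm_command", "data": {
  "rows": [
    [0,0,0,0,0,-20,0],
    [0,0,0,0,0,-60,0],
    [0,0,0,0,0,-110,0],
    [0,0,0,0,0,-145,0],
    [0,0,0,0,0,-145,0]
  ]
}}

```text
t: 3.95
tcp_pos: [0.4583, -0.0304, 0.2619]
ee_rot: [3.14, 0.008, 2.84]
ft_force: [0.4, 0.5, -1.4]
gripper_width: 0.294
```

Run:
```python
from h import *
s=r.sense(); go((.652,-.002,s['tcp_pos'][2]-.054),72.6)
cv2.imwrite(f"pics/side2.png",cv2.resize(r.read_camera('side')[120:380,200:450],None,fx=2,fy=2))
```

```text
t 3.95 tcp [ 0.4583 -0.0304  0.2619] turn [0.1 0.4 0.1] shift [-176.5   84.6    1.5] F [ 0.4  0.5 -1.4] w 0.294 j7 1.16
```

View pics/side2.png

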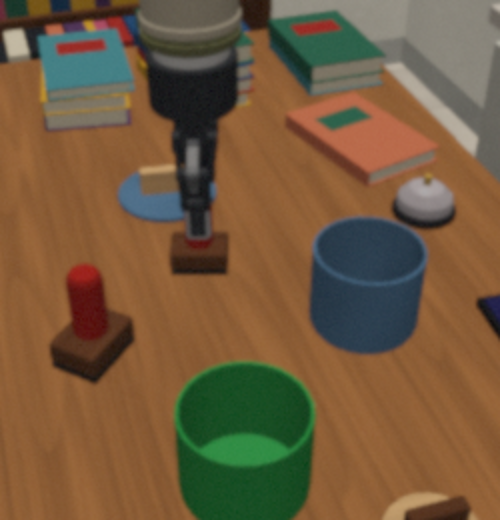

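The stamp hangs upright in the fingers, foot at (200,252) in the crop. Next, over the tin.

Call:
{"op": "arm_command", "data": {
  "rows": [
    [0,0,0,-50,24,0,0],
    [0,0,0,-100,48,0,0],
    [0,0,0,-150,72,1,0],
    [0,0,0,-176,84,1,0],
    [0,0,0,-176,84,1,0]
  ]
}}

```text
t: 4.62
tcp_pos: [0.6518, -0.0017, 0.2578]
ee_rot: [3.141, 0.003, 2.841]
ft_force: [0.2, 1.0, -1.1]
gripper_width: 0.294
```

Run:
```python
from h import *
go((.652,-.002,.064),72.6)
for n in("side","top"): cv2.imwrite(f"pics/{n}3.png",cv2.resize(r.read_camera(n)[140:340,260:460],None,fx=2,fy=2))
```

```text
t 4.62 tcp [ 0.6518 -0.0017  0.2578] turn [0.  0.2 0.2] shift [ 1.000e-01 -2.000e-01  1.398e+02] F [ 0.2  1.  -1.1] w 0.294 j7 1.14
```

View pics/side3.png

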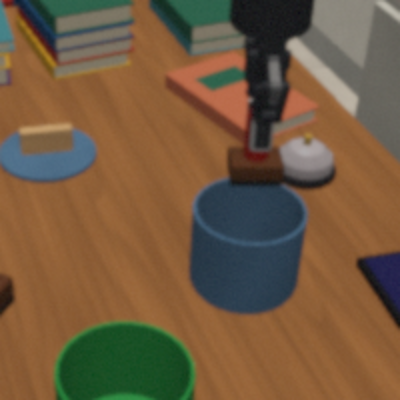

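View pics/top3.png

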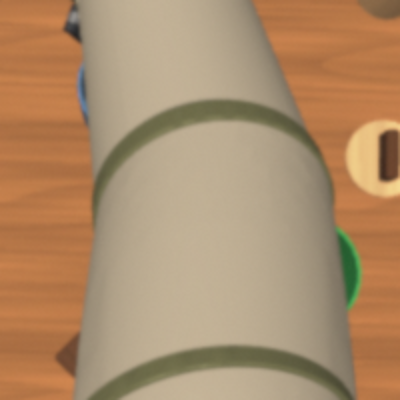

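Call:
{"op": "arm_command", "data": {
  "rows": [
    [0,0,0,0,0,40,0],
    [0,0,0,0,0,80,0],
    [0,0,0,0,0,110,0],
    [0,0,0,0,0,130,0],
    [0,0,0,0,0,130,0]
  ]
}}

```text
t: 5.35
tcp_pos: [0.6486, -0.0028, 0.1273]
ee_rot: [-3.14, -0.001, 2.84]
ft_force: [-1.0, -0.3, -0.1]
gripper_width: 0.292
```

Run:
```python
from h import *
go((.652,-.002,.064),72.6)
for n in("side",): cv2.imwrite(f"pics/{n}4.png",cv2.resize(r.read_camera(n)[140:340,280:480],None,fx=3,fy=3))
```

```text
t 5.35 tcp [ 0.6486 -0.0028  0.1273] turn [-0.1 -0.   0.1] shift [-3.   1.8  9.3] F [-1.  -0.3 -0.1] w 0.292 j7 1.12
```

View pics/side4.png

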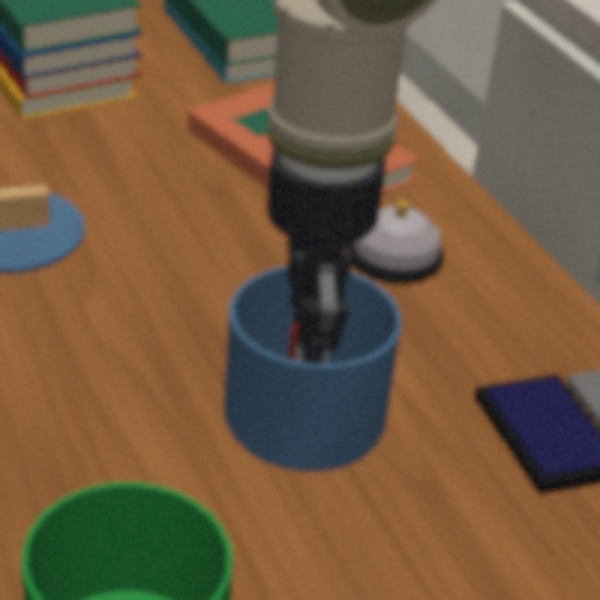

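The fingers and the red handle are in the middle of the mouth at (315,330), with no contact force. I'll lower the last 8 mm, correcting 3 mm sideways.

Call:
{"op": "arm_command", "data": {
  "rows": [
    [0,0,0,-3,2,3,0],
    [0,0,0,-3,2,6,0],
    [0,0,0,-3,2,8,0],
    [0,0,0,-3,2,8,0]
  ]
}}

```text
t: 5.9
tcp_pos: [0.6528, -0.0017, 0.1205]
ee_rot: [-3.141, 0.001, 2.84]
ft_force: [0.4, -0.1, -0.5]
gripper_width: 0.296
```

Call:
{"op": "arm_command", "data": {
  "rows": [
    [0,0,0,0,0,1,0],
    [0,0,0,0,0,2,0],
    [0,0,0,0,0,2,0]
  ]
}}

```text
t: 6.28
tcp_pos: [0.6528, -0.0019, 0.1194]
ee_rot: [-3.141, 0.002, 2.84]
ft_force: [-1.8, -0.4, 8.0]
gripper_width: 0.292
```

The stamp touches the floor at 8 N. Now I'll release, opening only part way inside the tin.

Call:
{"op": "arm_command", "data": {
  "rows": [
    [0,0,0,0,0,0,0.5],
    [0,0,0,0,0,0,0.5],
    [0,0,0,0,0,0,0.5],
    [0,0,0,0,0,-15,0.5],
    [0,0,0,0,0,-40,0.5]
  ]
}}

```text
t: 6.9
tcp_pos: [0.6525, -0.0018, 0.1598]
ee_rot: [-3.14, 0.0, 2.84]
ft_force: [0.3, 0.1, 0.7]
gripper_width: 0.503
```

Call:
{"op": "arm_command", "data": {
  "rows": [
    [0,0,0,0,0,-40,0.5],
    [0,0,0,0,0,-90,0.5],
    [0,0,0,0,0,-90,0.5]
  ]
}}

```text
t: 7.28
tcp_pos: [0.6543, -0.0017, 0.255]
ee_rot: [3.14, 0.008, 2.84]
ft_force: [-1.0, 0.6, 0.1]
gripper_width: 0.496
```

Run:
```python
from h import *
go((.498,.300,.14),83)
go((.498,.300,.14),83-180)
```

```text
t 7.28 tcp [ 0.6543 -0.0017  0.255 ] turn [  0.    0.5 -10.3] shift [239.3 241.5  59.5] F [-1.   0.6  0.1] w 0.496 j7 1.14
t 7.28 tcp [ 0.6543 -0.0017  0.255 ] turn [  0.    0.5 -10.3] shift [239.3 241.5  59.5] F [-1.   0.6  0.1] w 0.496 j7 1.14
```

Call:
{"op": "arm_command", "data": {
  "rows": [
    [0,0,-10,239,241,0,0.6],
    [0,0,-10,239,241,20,0.6],
    [0,0,-10,239,241,40,0.6],
    [0,0,-10,239,241,58,0.6],
    [0,0,-10,239,241,58,0.6]
  ]
}}

```text
t: 7.9
tcp_pos: [0.5112, 0.2731, 0.2037]
ee_rot: [3.141, 0.008, 3.014]
ft_force: [0.9, 0.5, -0.3]
gripper_width: 0.597
```

Run:
```python
from h import *
go((.498,.300,.14),83)
for n in("side","top"): cv2.imwrite(f"pics/{n}5.png",r.read_camera(n))
```

```text
t 7.9 tcp [0.5112 0.2731 0.2037] turn [ 0.   0.5 -0.3] shift [16.6 25.   9.6] F [ 0.9  0.5 -0.3] w 0.597 j7 0.77
```

View pics/top5.png

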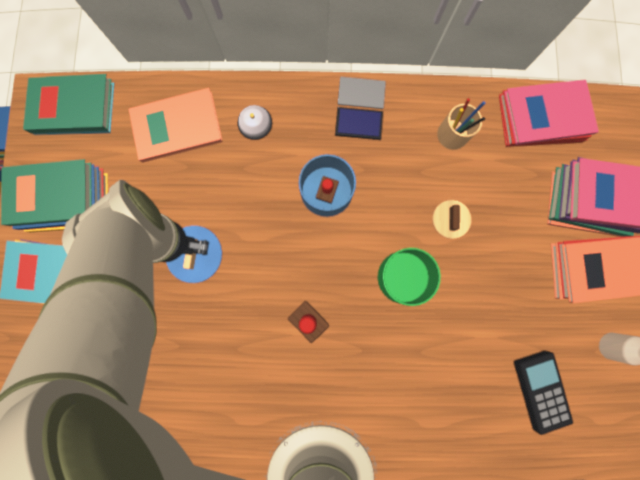

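View pics/side5.png

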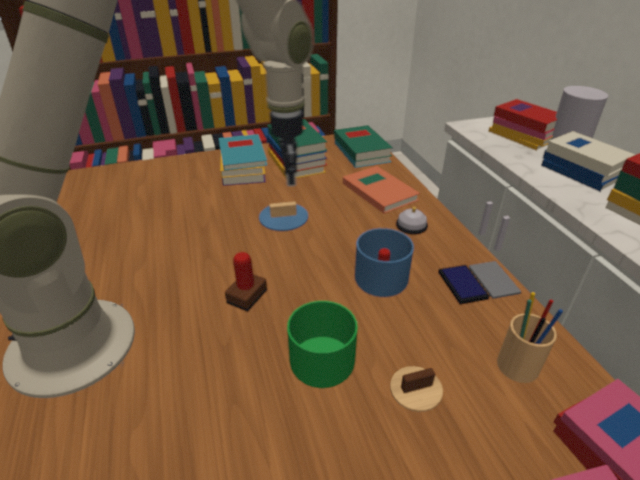

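The stamp stands upright in the tin (top (328,187)) and the tin is where it was. Now I'll go over the lid bar.

Call:
{"op": "arm_command", "data": {
  "rows": [
    [0,0.4,-0.3,17,25,9,0.6],
    [0,0.4,-0.3,17,25,9,0.6],
    [0,0.4,-0.3,17,25,9,0.6],
    [0,0.4,-0.3,17,25,9,0.6]
  ]
}}

```text
t: 8.5
tcp_pos: [0.4942, 0.3044, 0.1937]
ee_rot: [3.14, -0.003, 3.029]
ft_force: [1.4, 0.1, -0.6]
gripper_width: 0.6
```

Run:
```python
from h import *
go((.498,.300,.040),83)
for n in("side","top"): cv2.imwrite(f"pics/{n}6.png",r.read_camera(n))
a=cv2.imread('pics/side6.png')[130:240,240:350];b=cv2.imread('pics/top6.png')[200:310,140:250]
cv2.imwrite('pics/c6.png',cv2.resize(np.hstack([a,b]),None,fx=3.5,fy=3.5))
```

```text
t 8.5 tcp [0.4942 0.3044 0.1937] turn [ 0.1 -0.2  0.5] shift [-4.5 -4.1 99.6] F [ 1.4  0.1 -0.6] w 0.6 j7 0.73
```

View pics/c6.png

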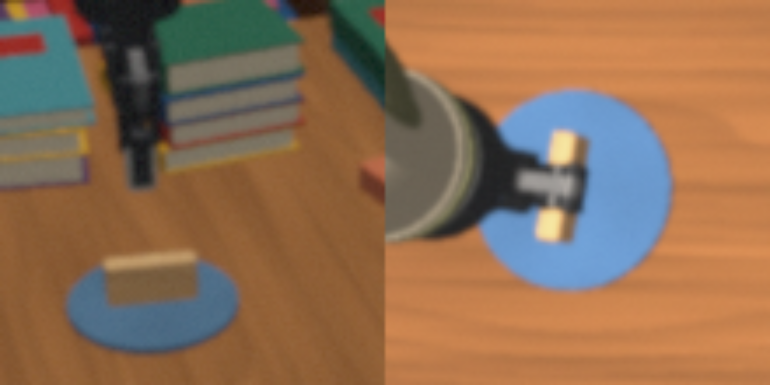

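The fingers straddle the bar in the top view, (555,185) in the crop. I'll descend in two steps.

Call:
{"op": "arm_command", "data": {
  "rows": [
    [0,0,0,-4,-4,20,0.6],
    [0,0,0,-4,-4,40,0.6],
    [0,0,0,-4,-4,55,0.6],
    [0,0,0,-4,-4,60,0.6],
    [0,0,0,-4,-4,60,0.6]
  ]
}}

```text
t: 9.22
tcp_pos: [0.4976, 0.3003, 0.1336]
ee_rot: [3.14, -0.003, 3.029]
ft_force: [0.0, 0.6, 0.4]
gripper_width: 0.601
```

Run:
```python
from h import *
go((.498,.300,.040),83)
```

```text
t 9.22 tcp [0.4976 0.3003 0.1336] turn [ 0.1 -0.2  0.5] shift [-0.6 -0.3 39.6] F [0.  0.6 0.4] w 0.601 j7 0.72
```

Call:
{"op": "arm_command", "data": {
  "rows": [
    [0,0,0.5,-0.5,0,15,0.6],
    [0,0,0.5,-0.5,0,30,0.6],
    [0,0,0.5,-0.5,0,38,0.6],
    [0,0,0.5,-0.5,0,38,0.6],
    [0,0,0.5,-0.5,0,38,0.6]
  ]
}}

```text
t: 9.85
tcp_pos: [0.498, 0.3004, 0.0957]
ee_rot: [3.14, -0.003, 3.02]
ft_force: [-0.9, 0.6, 0.6]
gripper_width: 0.601
```

Call:
{"op": "arm_command", "data": {
  "rows": [
    [0,0,0,0,0,0,0],
    [0,0,0,0,0,0,0],
    [0,0,0,0,0,0,0],
    [0,0,0,0,0,0,0],
    [0,0,0,0,0,0,0]
  ],
  "grip_force": 50
}}

```text
t: 10.48
tcp_pos: [0.4982, 0.3005, 0.0962]
ee_rot: [3.14, -0.002, 3.02]
ft_force: [-1.4, -0.6, 5.6]
gripper_width: 0.178
```

Run:
```python
from h import *
go((.498,.300,.040),83)
for n in("side","top"): cv2.imwrite(f"pics/{n}7.png",r.read_camera(n))
a=cv2.imread('pics/side7.png')[150:240,240:330];b=cv2.imread('pics/top7.png')[210:300,150:240]
cv2.imwrite('pics/c7.png',cv2.resize(np.hstack([a,b]),None,fx=4,fy=4))
```

```text
t 10.47 tcp [0.4982 0.3005 0.0962] turn [ 0.1 -0.1  0. ] shift [ 0.2 -0.5  2.2] F [-1.4 -0.6  5.6] w 0.178 j7 0.71
```

View pics/c7.png

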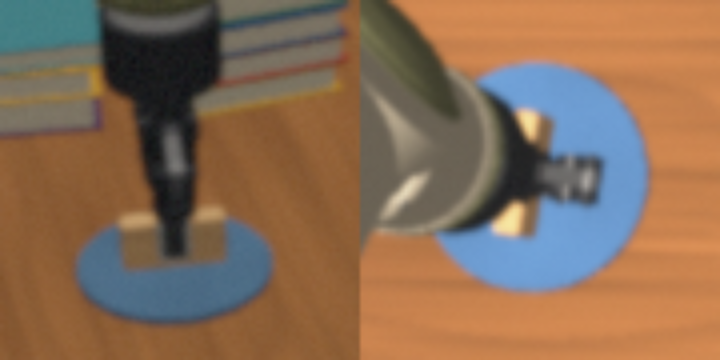

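The fingers hold the middle of the bar (width 0.178, about 15 mm). TCP z is 0.096 with the lid on the counter, so it should seat at a TCP z of about 0.188. I'll lift gently.

Call:
{"op": "arm_command", "data": {
  "rows": [
    [0,0,0,0,0,-10,0],
    [0,0,0,0,0,-30,0],
    [0,0,0,0,0,-65,0],
    [0,0,0,0,0,-105,0],
    [0,0,0,0,0,-140,0]
  ]
}}

```text
t: 11.2
tcp_pos: [0.4983, 0.3, 0.2379]
ee_rot: [3.14, -0.002, 3.02]
ft_force: [0.4, -0.4, -2.5]
gripper_width: 0.178
```

Call:
{"op": "arm_command", "data": {
  "rows": [
    [0,0,0,0,0,-10,0],
    [0,0,0,0,0,-10,0]
  ]
}}

```text
t: 11.45
tcp_pos: [0.4982, 0.2998, 0.2481]
ee_rot: [3.139, -0.002, 3.02]
ft_force: [0.2, -1.4, -3.2]
gripper_width: 0.18
```

Run:
```python
from h import *
s=r.sense(); go((.652,-.001,s['tcp_pos'][2]-.054),83)
for n in("side","top"): cv2.imwrite(f"pics/{n}8.png",r.read_camera(n))
a=cv2.imread('pics/side8.png')[100:300,220:440]
cv2.imwrite('pics/c8.png',cv2.resize(a,None,fx=3,fy=3))
```

```text
t 11.45 tcp [0.4982 0.2998 0.2481] turn [ 0.1 -0.1  0. ] shift [-189.2 -279.9   -0.9] F [ 0.2 -1.4 -3.2] w 0.18 j7 0.74
```

View pics/c8.png

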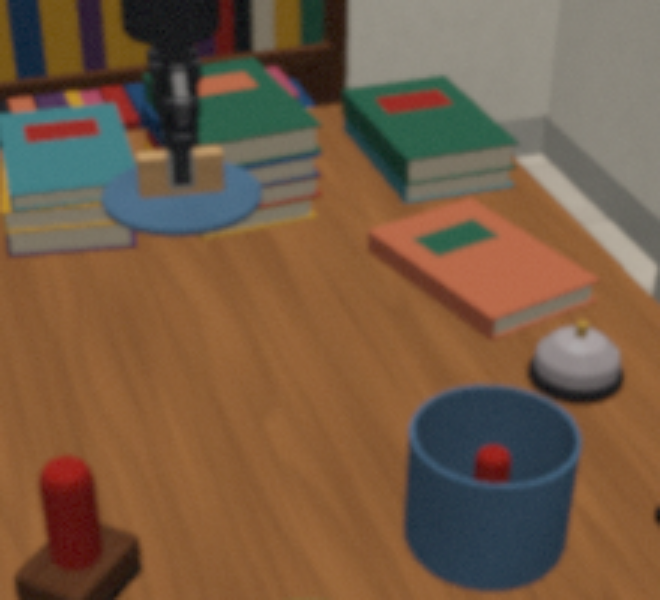

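The lid hangs level, disc at (182,195) in the crop, and weighs about 3 N. Carrying it over at a moderate pace.

Call:
{"op": "arm_command", "data": {
  "rows": [
    [0,0,0,-15,-22,0,0],
    [0,0,0,-38,-56,0,0],
    [0,0,0,-64,-94,0,0],
    [0,0,0,-90,-132,0,0],
    [0,0,0,-116,-170,0,0]
  ]
}}

```text
t: 12.18
tcp_pos: [0.5923, 0.1154, 0.2442]
ee_rot: [-3.141, -0.006, 3.02]
ft_force: [1.3, 0.5, -2.7]
gripper_width: 0.177
```

Run:
```python
from h import *
go((.652,-.001,.190),83)
```

```text
t 12.18 tcp [0.5923 0.1154 0.2442] turn [-0.  -0.4  0. ] shift [ -73.4 -108.3   -0.2] F [ 1.3  0.5 -2.7] w 0.177 j7 1.09
```

Call:
{"op": "arm_command", "data": {
  "rows": [
    [0,-0.3,0,-24,-36,0,0],
    [0,-0.3,0,-46,-68,0,0],
    [0,-0.3,0,-64,-94,0,0],
    [0,-0.3,0,-73,-108,0,0],
    [0,-0.3,0,-73,-108,0,0]
  ]
}}

```text
t: 12.8
tcp_pos: [0.6514, -0.0015, 0.2426]
ee_rot: [-3.141, -0.003, 3.019]
ft_force: [-0.5, 0.1, -2.8]
gripper_width: 0.177
```

Call:
{"op": "arm_command", "data": {
  "rows": [
    [0,0,0,0,0,0,0]
  ]
}}

```text
t: 12.92
tcp_pos: [0.6508, 0.0003, 0.2421]
ee_rot: [-3.141, -0.004, 3.02]
ft_force: [0.3, -0.2, -1.6]
gripper_width: 0.175
```

Run:
```python
from h import *
go((.652,-.001,.134),83)
for n in("side","top"): cv2.imwrite(f"pics/{n}9.png",r.read_camera(n))
a=cv2.imread('pics/side9.png')[140:310,300:460];b=cv2.imread('pics/top9.png')[130:300,240:400]
cv2.imwrite('pics/c9.png',cv2.resize(np.hstack([a,b]),None,fx=2.5,fy=2.5))
```

```text
t 12.93 tcp [6.508e-01 3.000e-04 2.421e-01] turn [-0.  -0.2  0.1] shift [-1.6 -1.2 54.1] F [ 0.3 -0.2 -1.6] w 0.175 j7 1.28
```

View pics/c9.png

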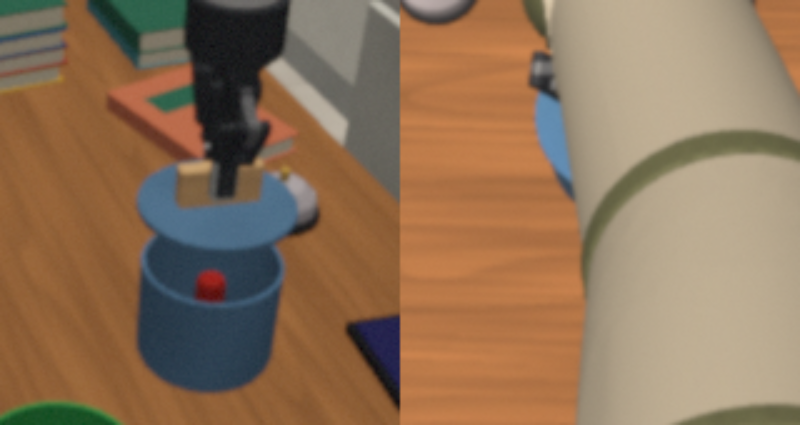

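```bash
cat > m4.py <<'E'
exec(open('m2.py').read().split('# tin:')[0])
import sys
s=cv2.imread('pics/side9.png'); h=cv2.cvtColor(s,cv2.COLOR_BGR2HSV)
m=cv2.inRange(h,np.array((90,50,40)),np.array((120,255,255)))
lid=m.copy();lid[:]=0;lid[200:240,350:422]=m[200:240,350:422]
# lid left/right extents & edges per row / column: print V profile
for x in(365,375,385,395,405): print(x,h[200:265,x,2].tolist())
E
python3 m4.py
```

```text
365 [125, 135, 142, 142, 147, 145, 135, 111, 131, 133, 133, 133, 134, 130, 133, 134, 135, 136, 137, 139, 137, 140, 140, 141, 141, 139, 140, 138, 139, 139, 137, 136, 129, 113, 91, 77, 73, 72, 76, 77, 75, 73, 73, 75, 75, 74, 76, 76, 74, 76, 76, 75, 75, 87, 104, 110, 105, 88, 79, 73, 74, 74, 75, 72, 72]
375 [144, 116, 106, 106, 123, 166, 194, 200, 189, 164, 134, 121, 119, 121, 124, 126, 126, 127, 124, 126, 123, 124, 117, 115, 135, 140, 141, 139, 140, 142, 138, 137, 139, 139, 138, 139, 134, 117, 91, 79, 77, 80, 77, 79, 74, 78, 77, 78, 77, 79, 77, 80, 78, 81, 77, 81, 79, 81, 91, 107, 110, 94, 80, 76, 75]
385 [24, 23, 27, 39, 69, 95, 105, 102, 96, 93, 89, 89, 87, 87, 91, 89, 87, 81, 89, 98, 108, 113, 113, 132, 137, 136, 138, 135, 136, 134, 137, 135, 135, 134, 135, 135, 135, 136, 130, 111, 87, 77, 79, 78, 79, 78, 77, 77, 121, 151, 157, 156, 154, 149, 131, 115, 99, 92, 90, 92, 89, 89, 101, 87, 77]
395 [32, 29, 34, 32, 34, 40, 69, 92, 96, 96, 97, 100, 104, 104, 109, 113, 113, 116, 118, 119, 116, 112, 131, 135, 133, 136, 135, 135, 134, 131, 132, 134, 135, 133, 131, 132, 135, 133, 125, 109, 87, 77, 77, 77, 77, 79, 81, 81, 78, 79, 77, 77, 77, 75, 77, 76, 76, 77, 76, 83, 100, 110, 98, 87, 80]
405 [113, 118, 128, 149, 165, 164, 151, 135, 122, 110, 117, 121, 121, 123, 126, 130, 129, 132, 133, 136, 137, 138, 136, 135, 138, 136, 135, 137, 136, 137, 136, 136, 136, 134, 135, 135, 128, 108, 86, 78, 74, 75, 74, 71, 73, 72, 71, 73, 74, 72, 70, 74, 73, 73, 71, 79, 95, 117, 115, 95, 81, 79, 79, 76, 78]
```

```bash
cat > m4.py <<'E'
exec(open('m2.py').read().split('# tin:')[0])
s=cv2.imread('pics/side9.png').astype(float); h=cv2.cvtColor(cv2.imread('pics/side9.png'),cv2.COLOR_BGR2HSV)
V=h[:,:,2].astype(float)
def circf(P,R):
    q=least_squares(lambda q:np.hypot(P[:,0]-q[0],P[:,1]-q[1])-R,P[:,:2].mean(0),loss='soft_l1',f_scale=.001);return (q.x*1000).round(1),(1000*np.abs(q.fun).mean()).round(2)
pts=[]
for x in range(357,419):
    col=V[215:245,x]; 
    for i in range(28,0,-1):
        if col[i]<105<=col[i-1] and h[215+i-3,x,0]>90: pts.append((x,215+i-1+(col[i-1]-105)/(col[i-1]-col[i])));break
pts=np.array(pts);print(len(pts),pts[::12].round(1).tolist())
P=plane('side',pts,.160);print('lid side free',(circ(P)[0]*1000).round(1),'R66',circf(P,.066))
for f in('side0','side9'):
    V=cv2.cvtColor(cv2.imread(f'pics/{f}.png'),cv2.COLOR_BGR2HSV)[:,:,2].astype(float)
    rp=[]
    for x in range(359,410):
        u=(x-383.5)/28; y0=249+14*np.sqrt(max(0,1-u*u))
        lo=int(y0-5);seg=V[lo:lo+11,x];i=int(np.argmax(seg))
        if 0<i<10 and seg[i]>95:
            d=(seg[i+1]-seg[i-1])/(2*(2*seg[i]-seg[i-1]-seg[i+1])+1e-9);rp.append((x,lo+i+d))
    rp=np.array(rp);print(f,len(rp),rp[::10].round(1).tolist())
    P=plane('side',rp,.1);print('rim free',(circ(P)[0]*1000).round(1),'R59',circf(P,.059))
print(proj('side',[[.652,-.001,.1],[.6508,.0003,.16]]))
E
python3 m4.py
```

```text
62 [[357.0, 226.4], [369.0, 235.4], [381.0, 238.8], [393.0, 239.4], [405.0, 237.1], [417.0, 229.1]]
lid side free [650.9  -1.7  64.9] R66 (array([ 6.513e+02, -5.000e-01]), np.float64(0.67))
side0 48 [[362.0, 252.9], [372.0, 258.8], [382.0, 261.2], [392.0, 261.3], [402.0, 259.0]]
rim free [652.3  -2.2  58.6] R59 (array([652.5,  -1.8]), np.float64(0.18))
side9 47 [[362.0, 252.8], [373.0, 259.2], [383.0, 261.8], [393.0, 261.2], [403.0, 258.5]]
rim free [651.2  -4.7  56.6] R59 (array([652.2,  -2. ]), np.float64(0.52))
[[384.25509132 243.77827297]
 [385.92760494 220.10159367]]
```

By the side view alone, the lid is at (651.3, -0.5) mm with TCP at (650.8, 0.3), and the rim is at (652.4, -1.9). The target TCP (0.652, -0.001) therefore holds in both views.

Call:
{"op": "arm_command", "data": {
  "rows": [
    [0,-0.2,0,-1.5,-1.2,8,0],
    [0,-0.2,0,-1.5,-1.2,20,0],
    [0,-0.2,0,-1.5,-1.2,30,0],
    [0,-0.2,0,-1.5,-1.2,34,0],
    [0,-0.2,0,-1.5,-1.2,34,0]
  ]
}}

```text
t: 13.65
tcp_pos: [0.6519, -0.0012, 0.2078]
ee_rot: [-3.141, -0.001, 3.021]
ft_force: [0.1, 0.6, -2.7]
gripper_width: 0.182
```

Call:
{"op": "arm_command", "data": {
  "rows": [
    [0,0,0,0,0,0,0]
  ]
}}

```text
t: 13.78
tcp_pos: [0.6522, -0.0012, 0.2081]
ee_rot: [-3.141, -0.001, 3.021]
ft_force: [0.5, 0.8, -2.2]
gripper_width: 0.175
```

Run:
```python
from h import *
go((.652,-.001,.1342),83)
```

```text
t 13.78 tcp [ 0.6522 -0.0012  0.2081] turn [-0.  -0.   0.1] shift [ 0.2  0.2 19.9] F [ 0.5  0.8 -2.2] w 0.175 j7 1.28
```

Well aligned. Now down 14 mm, slowly, to about 6 mm above the seat.

Call:
{"op": "arm_command", "data": {
  "rows": [
    [0,0,0,0,0,3,0],
    [0,0,0,0,0,6,0],
    [0,0,0,0,0,9,0],
    [0,0,0,0,0,12,0],
    [0,0,0,0,0,14,0]
  ]
}}

```text
t: 14.4
tcp_pos: [0.6521, -0.0013, 0.1938]
ee_rot: [-3.141, -0.001, 3.021]
ft_force: [0.5, -0.0, -1.7]
gripper_width: 0.173
```

Call:
{"op": "arm_command", "data": {
  "rows": [
    [0,0,0,0,0,1,0],
    [0,0,0,0,0,2,0]
  ]
}}

```text
t: 14.65
tcp_pos: [0.6521, -0.0012, 0.1918]
ee_rot: [-3.141, -0.001, 3.021]
ft_force: [0.5, 0.1, -2.2]
gripper_width: 0.177
```

Call:
{"op": "arm_command", "data": {
  "rows": [
    [0,0,0,0,0,1,0],
    [0,0,0,0,0,1,0]
  ]
}}

```text
t: 14.9
tcp_pos: [0.6521, -0.0012, 0.1907]
ee_rot: [-3.141, -0.001, 3.021]
ft_force: [-0.9, -0.7, -1.8]
gripper_width: 0.179
```

Call:
{"op": "arm_command", "data": {
  "rows": [
    [0,0,0,0,0,1,0],
    [0,0,0,0,0,1,0]
  ]
}}

```text
t: 15.15
tcp_pos: [0.6521, -0.0013, 0.1897]
ee_rot: [-3.141, -0.001, 3.021]
ft_force: [-0.8, 0.9, -3.3]
gripper_width: 0.177
```

Call:
{"op": "arm_command", "data": {
  "rows": [
    [0,0,0,0,0,1,0],
    [0,0,0,0,0,1,0]
  ]
}}

```text
t: 15.4
tcp_pos: [0.652, -0.0012, 0.1886]
ee_rot: [-3.141, -0.001, 3.021]
ft_force: [0.4, -0.3, -1.7]
gripper_width: 0.177
```

Call:
{"op": "arm_command", "data": {
  "rows": [
    [0,0,0,0,0,0.5,0],
    [0,0,0,0,0,0.5,0]
  ]
}}

```text
t: 15.65
tcp_pos: [0.6521, -0.0013, 0.1882]
ee_rot: [-3.141, -0.001, 3.02]
ft_force: [-0.6, -0.2, 0.3]
gripper_width: 0.178
```

Call:
{"op": "arm_command", "data": {
  "rows": [
    [0,0,0,0,0,0.5,0],
    [0,0,0,0,0,0.5,0]
  ]
}}

```text
t: 15.9
tcp_pos: [0.6521, -0.0013, 0.1882]
ee_rot: [-3.141, -0.001, 3.02]
ft_force: [-1.9, -0.6, 5.3]
gripper_width: 0.18
```

Contact comes exactly at the expected TCP z of 0.188, with about 5 N. One look before letting go.

Run:
```python
from h import *
cv2.imwrite('pics/c10.png',cv2.resize(r.read_camera('side')[170:310,310:460],None,fx=4,fy=4,interpolation=cv2.INTER_CUBIC))
```

```text
(no output)
```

View pics/c10.png

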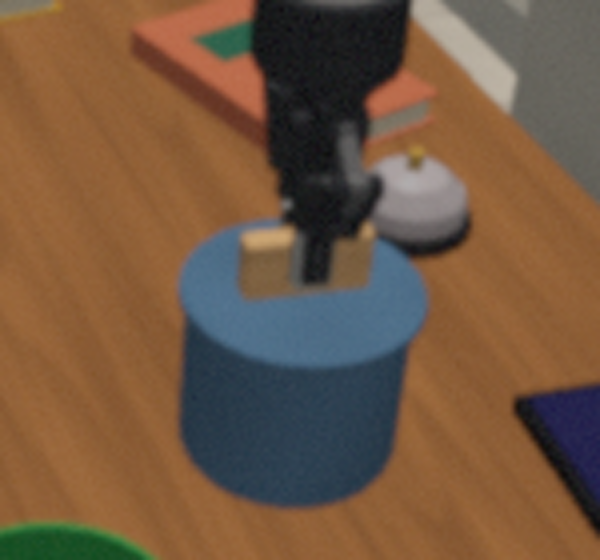

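The lid sits level and centred on the tin, with its plate edge from (180,290) to (428,295) in the crop and no gap. Releasing and backing straight up.

Call:
{"op": "arm_command", "data": {
  "rows": [
    [0,0,0,0,0,0,0.5],
    [0,0,0,0,0,0,0.5],
    [0,0,0,0,0,0,0.5],
    [0,0,0,0,0,0,0.5],
    [0,0,0,0,0,-10,0.5]
  ]
}}

```text
t: 16.58
tcp_pos: [0.6517, -0.0013, 0.1978]
ee_rot: [-3.141, -0.002, 3.021]
ft_force: [0.0, -0.5, -0.5]
gripper_width: 0.499
```

Call:
{"op": "arm_command", "data": {
  "rows": [
    [0,0,0,0,0,-25,0.5],
    [0,0,0,0,0,-60,0.5],
    [0,0,0,0,0,-110,0.5],
    [0,0,0,0,0,-110,0.5]
  ]
}}

```text
t: 17.08
tcp_pos: [0.6535, -0.0011, 0.3128]
ee_rot: [3.141, 0.006, 3.02]
ft_force: [0.2, 0.2, -0.0]
gripper_width: 0.5
```

Call:
{"op": "arm_command", "data": {
  "rows": [
    [0,0,0,60,60,0,0.5],
    [0,0,0,120,120,0,0.5],
    [0,0,0,180,180,0,0.5],
    [0,0,0,180,220,0,0.5],
    [0,0,0,180,220,0,0.5]
  ]
}}

```text
t: 17.7
tcp_pos: [0.4996, 0.2419, 0.3119]
ee_rot: [3.14, 0.005, 3.024]
ft_force: [0.8, 0.9, -0.3]
gripper_width: 0.5
```

Run:
```python
from h import *
go((.652,-.001,.19),83)
for n in("side","top"): cv2.imwrite(f"pics/{n}11.png",r.read_camera(n))
a=cv2.imread('pics/side11.png')[190:420,310:460];b=cv2.imread('pics/top11.png')[100:330,250:490]
cv2.imwrite('pics/c11.png',cv2.resize(np.hstack([a,b]),None,fx=2,fy=2,interpolation=cv2.INTER_CUBIC))
```

```text
t 17.7 tcp [0.4996 0.2419 0.3119] turn [0.1 0.3 0.2] shift [-179.6 -223.4   68.6] F [ 0.8  0.9 -0.3] w 0.5 j7 0.81
```

View pics/c11.png

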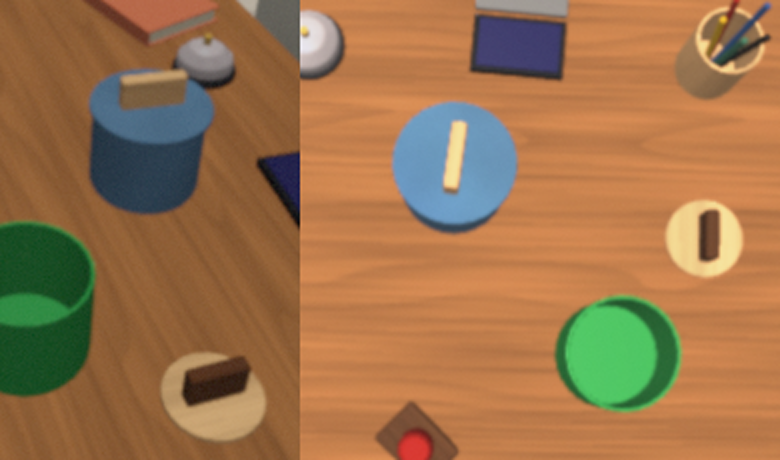

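Call:
{"op": "arm_command", "data": {
  "rows": [
    [0,0,0,0,0,0,0.5],
    [0,0,0,0,0,0,0.5],
    [0,0,0,0,0,0,0.5]
  ]
}}

```text
t: 18.18
tcp_pos: [0.4997, 0.2425, 0.3117]
ee_rot: [3.14, 0.005, 3.025]
ft_force: [0.3, -0.6, 0.4]
gripper_width: 0.499
```

```bash
cat > m5.py <<'E'
exec(open('m2.py').read().split('# tin:')[0])
t=cv2.imread('pics/top11.png');s=cv2.imread('pics/side11.png');IM=dict(top=t,side=s)
z,c=mask('top',(95,60,140),(115,255,255),(285,140,370,220));c=c[c[:,1]<185]
for q in(.1,.106,.112):print('lid top',q,(circ(plane('top',c,q))[0]*1000).round(1))
V=cv2.cvtColor(s,cv2.COLOR_BGR2HSV);pts=[]
for x in range(358,415):
    col=V[235:270,x,2].astype(float)
    g=np.diff(cv2.GaussianBlur(col.reshape(-1,1),(1,5),0).ravel());i=int(np.argmin(g));pts.append((x,235+i+.5))
P=plane('side',np.array(pts),.106);print('lid side',(circ(P)[0]*1000).round(1))
z,c=mask('top',(15,40,180),(35,255,255),(310,150,345,205));rt=cv2.minAreaRect(c.astype(np.float32));P=plane('top',cv2.boxPoints(rt),.142);print('bar',P.mean(0).round(4),[round(1000*np.linalg.norm(P[i]-P[i-1])) for i in range(4)])
for f in('side0','side11'):
    V=cv2.cvtColor(cv2.imread(f'pics/{f}.png'),cv2.COLOR_BGR2HSV);m=cv2.inRange(V,np.array((95,60,40)),np.array((115,255,255)));z=0*m;z[240:300,345:420]=m[240:300,345:420];print(f,'tin bottom row',np.where(z)[0].max(),'cols at row 280',np.where(z[280])[0][[0,-1]])
for n in('top','side'):
    a=cv2.imread(f'pics/{n}0.png');b=cv2.imread(f'pics/{n}11.png');x0,y0,x1,y1=dict(top=(425,195,480,245),side=(385,360,450,415))[n]
    print(n,'potlid diff',cv2.absdiff(a,b)[y0:y1,x0:x1].mean())
go((.652,-.001,.19),83)
E
python3 m5.py
```

```text
lid top 0.1 [6.537e+02 1.000e-01 6.360e+01]
lid top 0.106 [6.524e+02 1.000e-01 6.320e+01]
lid top 0.112 [6.51e+02 2.00e-01 6.28e+01]
lid side [651.4  -4.7  63.4]
bar [6.517e-01 5.000e-04 1.420e-01] [14, 69, 14, 69]
side0 tin bottom row 295 cols at row 280 [357 407]
side11 tin bottom row 295 cols at row 280 [357 407]
top potlid diff 2.3284848484848486
side potlid diff 1.6176223776223777
t 18.18 tcp [0.4997 0.2425 0.3117] turn [0.1 0.3 0.3] shift [-179.2 -224.3   68.1] F [ 0.3 -0.6  0.4] w 0.499 j7 0.81
```

```bash
python3 -c "
from station import r
print(r.job_done())"
```

```text
the job is handed in; nothing more can be done
None
```

The small red-handled stamp is standing in the blue tin, and the tin is closed with its own lid, level and fully down. The job was handed in at about 18 s of the 58 s allowed.

- **Stamp:** I set it on the tin floor with about 8 N of contact and let it go. It was seen standing upright in the tin before I fetched the lid.
- **Lid:** I lowered it in steps of 0.5 to 3 mm. It touched at exactly the expected height (TCP z 0.188 m) with about 5 N, and I released it there.
- **Last checks:**
  - The lid plate was at (652, 0) mm and the grip bar at (652, 0.5) mm, both in the top view. They line up, so the lid is level; they also match the measured mouth centre, (652, 0), and no gap shows.
  - The tin's outline in the side view is unchanged, and the pot lid looks undisturbed.
  - The arm is clear and reads no contact force.
- **Disagreement:** The side view's free circle fits put the tin mouth, and later the lid, about 4 to 5 mm off in y from the top view. The offset was the same for both, so it looks like a bias of that view. Fixing the circle to its known size, and comparing lid with rim in the same view, brought this within 2 mm.

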